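# Set the length gauge: home to the stop, then out to the ball detent

## Task

The sliding carriage of the length gauge has been left part-way along its rail. Grip it by its upright grip, slide it fully home against the gauge's fixed end stop, then slide it back out along the rail until you feel its ball detent drop into the hidden notch. Finish there still holding the carriage, at rest with the ball in the notch: do not let go. Leave the other things on the bench where they are.

Things in the scene. Friction and masses are not known exactly. Their poses are not given: they have to be found in the camera images.
- gauge: Length gauge bolted to the bench: dark steel base plate 440 x 130 x 12 mm, steel guide rail along its middle (24 mm wide, top 30 mm above the bench). Origin: centre of the underside, at bench height; x axis along the rail AWAY from the end stop, z up. A channel on the +y side (y = 38 to 62 mm, top 30 mm) hides the notch, which is set anywhere from 140 to 240 mm out from home.
- end_stop (a point): Middle of the end stop's face, 28 mm above the bench, at x = -188 mm on the gauge. The stop is a grey block 64 mm wide, its top 44 mm above the bench. Home is where the carriage's end meets this face.
- carriage: Aluminium carriage, 64 x 64 mm, flat top 49 mm above the bench, a wing on the +y side to y = 65 mm. Slides only along the gauge's x. Origin: under its centre at bench height, axes as the gauge's; x = -156 mm on the gauge when home. Travel 290 mm from home to a far hard stop. Starts 30 to 100 mm out from home, before the notch. Drag about 2 N plus 6 N per m/s.
- carriage_grip (a point): Centre of the carriage's upright grip: black plastic block 26 x 26 mm square (faces along the gauge's x and y), 50 mm tall, from 49 to 99 mm above the bench; this point is 74 mm up, over the carriage's origin. Nothing else rises more than 1 mm above the carriage's top.
- detent_ball (a point): Centre of the sprung 16 mm detent ball under the carriage's wing, y = 50 mm, with a thin pin up through the wing. 21.5 mm above the bench on the plain strip, about 17 mm in the notch. Nearing the notch it draws the carriage on for about 9 mm (up to about 5 N), then resists: leaving takes about 8 to 12 N. Within about 2 mm of the notch's middle counts as in.
- carton: Bystander: small cardboard carton 70 x 110 x 55 mm, origin under its centre.
- jar: Bystander: clear screw-top jar 66 mm across, 90 mm tall, origin under its centre.
- wrench: Bystander: steel wrench 160 mm long lying on the bench.

How it is judged:
On the way, in this order (a step that is already met when the one before it is completed fails the run):
1. the carriage is held fully home against the end stop (x of carriage in the frame of gauge below -0.1535 m and contact force between the fingers and carriage above 1 N), for 0.2 s.
2. the ball has dropped into the notch (z of detent_ball in the frame of gauge below 0.0185 m and contact force between the fingers and carriage above 1 N), for 0.2 s.
At the end, for the whole second after the job is handed in: The detent ball is in the notch (its centre less than 18.5 mm above the gauge's underside), the carriage is at rest (under 10 mm/s) and still held by the fingers (contact over 2 N); carton, jar and wrench within 20 mm of where they were (z of detent_ball in the frame of gauge below 0.0185 m and contact force between the fingers and carriage above 2 N and linear speed of carriage below 0.01 m/s and distance of each of carton, jar, wrench from where it was at the start of the episode below 0.02 m); the arm keeps its last pose, push and grip.
It fails at once if a bystander was pushed away (distance of any of carton, jar, wrench from where it was at the start of the episode above 0.03 m).
It also fails if it takes over 64 s, if anything falls off the work surface, if the arm or the gripper's body presses on something with over 40 N, if the wrist force passes 120 N, or if a joint passes its speed limit or range.

## Robot

A 6-joint arm with a two-finger parallel gripper is mounted at the origin on the work surface. World frame = base frame: x ahead of the robot, y to its left, z up, the work surface at z = 0. Lengths are in m, angles in rad, forces in N, time in s.
With the tool pointing down it reaches from about 0.3 to 1 m from the base axis. Payload 5.1 kg.
Tool frame: the origin (TCP) lies on the centre line of the jaws, within the pads' length; the fingertips stand 17 mm ahead of it and the grasp point (between the pads) lies 2 mm behind it; z points along the fingers, y is the direction in which the jaws open and shut (so a half turn about z gives the same grasp; the last joint's range is limited). The gripper opens to 95 mm and grips with 3 to 60 N. Pads are 20 mm wide; open, the fingers measure 119 mm over their backs; the gripper's body (75 mm by 180 mm) begins 59 mm behind the grasp point.
Start: joints at [-0.083, 0.124, 1.65, -0, 1.367, -0.083], TCP at [0.65, -0, 0.232] pointing down, gripper open.
Joint ranges: [-2.61, 2.61], [-1.02, 2.33], [0.03, 2.71], [-1.35, 4.49], [0.32, 2.68], [-2.91, 2.91]. Speed limits (rad/s): [2.57, 2.57, 3.14, 3.14, 3.14, 3.14].

## Interface

Orientations are given as a unit quaternion [w, x, y, z].
In Python, from rig import r, eoat, imaging, job_done gives the robot as it stands. Calls block until the motion is done:
- r.move_ptp(position, orientation): joint-space move of the TCP to a pose.
- r.move_linear(position, rot=None, max_speed=0.15): straight line of the TCP; rot=None keeps the orientation; max_speed is the mean speed in m/s.
- r.set_joints(angles): joint-space move.
- eoat.release() and eoat.clamp(squeeze=None): open the fingers fully, or close them until they stop; squeeze is the grip in N (None keeps the last).
- r.dwell(seconds).
- r.ik(position, orientation): joint angles nearest the present ones, or None.
- imaging.read_camera(name): name is "scene" or "side" or "wrist"; returns (picture, depth): 400x640x3 uint8, red, green, blue; 400x640 float32, m along the optical axis (not along the pixel's ray), 0 where there is no reading.
- imaging.calibration(name): a dict with "fx", "fy", "cx", "cy" (pixels), "extrinsics" (4x4, takes a point from camera to world coordinates); the wrist camera has in their place "mount" (4x4, takes a point from camera to tool coordinates, whose origin is the TCP and whose axes are the flange's). Camera axes: x right, y down, z forward; pixel columns grow to the right and rows downward; lengths in m; the calibration is good to about 2 mm. A picture is of the moment at which its call begins: read the wrist's pose just before it. calibration takes no time and is no camera call.
A pose or a line that the arm cannot do raises r.PlanningError and nothing moves.
- job_done(): hands the job in, once; it reports no verdict.
Readings, each from a call of its own:
- r.current_time_s(): time.
- r.current_qpos(): joint angles.
- r.current_joint_velocities(): joint speeds.
- r.current_effort(): joint torques, N m.
- r.current_position(): TCP position.
- r.current_ee_rot(): TCP orientation.
- r.current_wrist_force(): force on the tool from outside, world axes, zero at the start.
- r.current_torque(): the same for the moment, N m.
- r.current_gripper_width(): finger opening in m.
Only numpy, scipy, OpenCV 4.12 (cv2) and the standard library are available. Lean on these libraries where they do the work, as an engineer would, in place of code of your own. Each camera call takes 0.05 s, during which the arm holds its last target. There are 200 camera calls.

## Working session

There is one attempt and no reset: what is moved stays moved. The work goes in short steps, each a Python script; the robot and the scene stay as the last script left them, time stands still between calls to the robot, and variables do not carry over. Pictures are saved under pics/ and viewed, about 8 in all and at most 12, crops included, and the job is handed in when it is done.

```bash
mkdir -p pics; ls
python3 - <<'E'
from rig import r,imaging
import cv2,numpy as np
for n in ["scene","side"]:
    p,d=imaging.read_camera(n); cv2.imwrite(f"pics/{n}0.png",p[:,:,::-1]); np.save(f"{n}_d.npy",d); np.save(f"{n}_p.npy",p)
    print(n,imaging.calibration(n),(d>0).mean())
E
```

```text
pics
scene {'fx': 510.9869434760271, 'fy': 510.9869434760271, 'cx': 307.8941669739881, 'cy': 202.1851575217712, 'extrinsics': array([[ 0.00220974,  0.81914264, -0.57358561,  1.32408817],
       [ 0.99987216, -0.01089342, -0.01170498,  0.12207976],
       [-0.01583636, -0.57348641, -0.81906199,  1.15875018],
       [ 0.        ,  0.        ,  0.        ,  1.        ]])} 0.99609375
side {'fx': 420.4420363551524, 'fy': 420.4420363551524, 'cx': 321.43387281071534, 'cy': 200.6289573781989, 'extrinsics': array([[ 0.99576258, -0.04761997,  0.07867166,  0.48161367],
       [-0.090607  , -0.65431803,  0.75077179, -0.6908004 ],
       [ 0.01572456, -0.75471866, -0.65586011,  0.7884342 ],
       [ 0.        ,  0.        ,  0.        ,  1.        ]])} 0.99575390625
```

View pics/scene0.png

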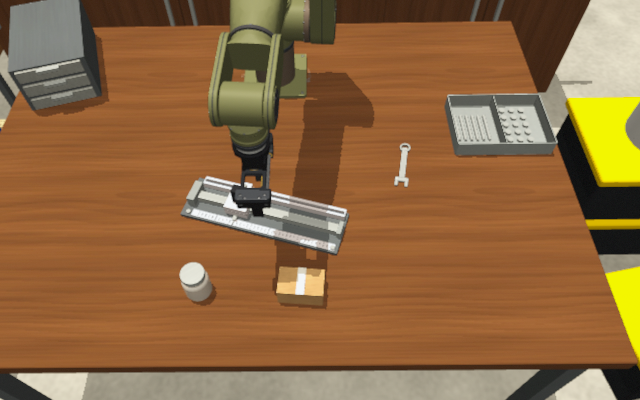

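View pics/side0.png

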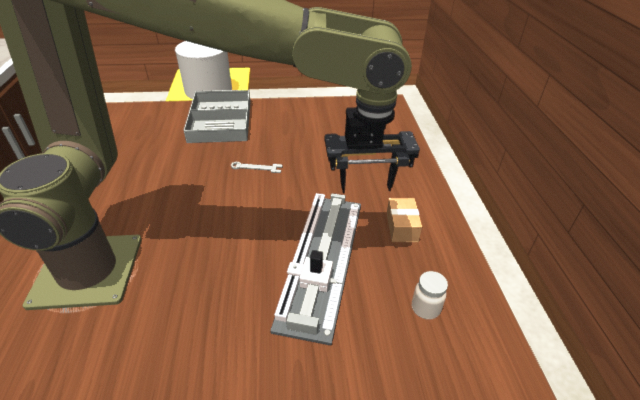

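The side view shows the grip at about (316,262), the end stop at (303,323) and the far end at (338,200). The channel is on the robot's side. The jar is at (429,295), the carton at (404,220) and the wrench at (257,167), all clear of the rail.

```bash
cat > h.py <<'E'
import numpy as np,cv2
from rig import r,eoat,imaging,job_done
def cloud(d,c,T):
    v,u=np.indices(d.shape); P=np.stack([(u-c["cx"])/c["fx"]*d,(v-c["cy"])/c["fy"]*d,d],-1)
    return P@T[:3,:3].T+T[:3,3]
E
python3 - <<'E'
from h import *
for n in ["side","scene"]:
    c=imaging.calibration(n); d=np.load(n+"_d.npy"); p=np.load(n+"_p.npy").astype(int); W=cloud(d,c,c["extrinsics"])
    x,y,z=W[...,0],W[...,1],W[...,2]
    print(n,"bench z",np.median(z[(abs(z)<.02)&(x>.4)&(x<.9)&(d>0)]))
    m=((z>.006)&(z<.06)&(p.max(-1)-p.min(-1)<40)&(d>0)&(x>.4)&(x<.85)&(y>-.35)&(y<.35)).astype(np.uint8)
    k,lab,st,_=cv2.connectedComponentsWithStats(m); i=1+st[1:,4].argmax(); print(st[i])
    q=W[lab==i][:,:2].astype(np.float32); print("rect",cv2.minAreaRect(q),cv2.boxPoints(cv2.minAreaRect(q)).round(4).tolist())
    g=(z>.09)&(z<.11)&(p.max(-1)<70)&(d>0)&(x>.4)&(x<.85)&(y>-.3)&(y<.3)
    if g.sum(): print("grip top",g.sum(),W[g].mean(0),np.ptp(W[g],0),cv2.minAreaRect(W[g][:,:2].astype(np.float32)))
    t=(z>.044)&(z<.054)&(lab==i); print("carr top",t.sum(),cv2.minAreaRect(W[t][:,:2].astype(np.float32)))
p=np.load("side_p.npy")[180:350,240:400,::-1]; cv2.imwrite("pics/c1.png",cv2.resize(p,None,fx=3.5,fy=3.5))
E
```

```text
side bench z 0.0014094162314818304
[ 271  193   90  152 7748]
rect ((0.5569216012954712, -0.012477219104766846), (0.44236138463020325, 0.13019536435604095), 72.92332458496094) [[0.42969998717308044, -0.20479999482631683], [0.5541999936103821, -0.24300000071525574], [0.6840999722480774, 0.17980000376701355], [0.5595999956130981, 0.21809999644756317]]
grip top 114 [ 0.53593327 -0.0837829   0.098342  ] [0.02272329 0.02626526 0.01404829] ((0.5360673069953918, -0.08154639601707458), (0.02582208812236786, 0.021832410246133804), 85.30841064453125)
carr top 789 ((0.505541205406189, -0.12689748406410217), (0.17337197065353394, 0.09585537016391754), 73.20880889892578)
scene bench z 0.0005423576775593908
[ 181  177  168   78 6182]
rect ((0.5580344796180725, -0.013847395777702332), (0.4390445649623871, 0.13355769217014313), 73.1615219116211) [[0.43050000071525574, -0.2046000063419342], [0.5583999752998352, -0.24330000579357147], [0.6855000257492065, 0.1768999993801117], [0.557699978351593, 0.21559999883174896]]
grip top 46 [ 0.53769749 -0.08336508  0.09804446] [0.02733444 0.02039934 0.01255793] ((0.537260115146637, -0.08240106701850891), (0.016924990341067314, 0.027880612760782242), 61.401573181152344)
carr top 238 ((0.5229190587997437, -0.13233162462711334), (0.17280445992946625, 0.06319846212863922), 72.08845520019531)
```

View pics/c1.png

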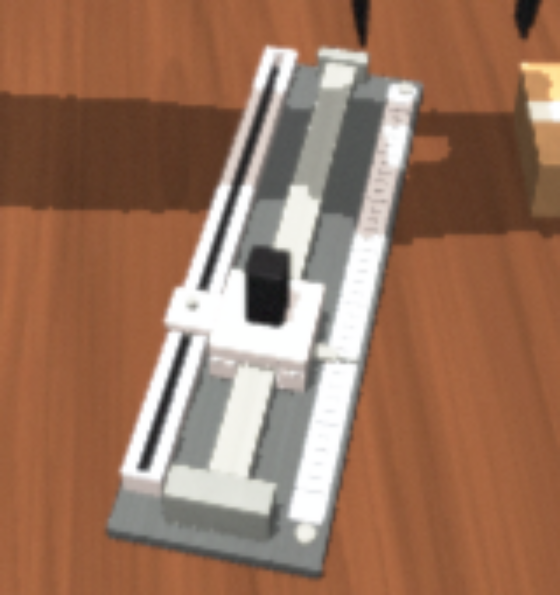

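Both cameras agree: gauge centre is about (0.5575, -0.013) with yaw about 73°, and the grip is about 83 mm out from home. I'll approach with the jaws closing along the rail and check with the wrist camera before closing.

```bash
cat >> h.py <<'E'
from scipy.spatial.transform import Rotation as R
YAW=np.radians(73.05); U=np.array([np.cos(YAW),np.sin(YAW),0]); G=np.array([.5575,-.013,0])
def q_of(s):
    y=s*U; z=np.array([0,0,-1.]); M=np.stack([np.cross(y,z),y,z],1); return R.from_matrix(M).as_quat()[[3,0,1,2]]
def fx(): return float(np.dot(r.current_wrist_force(),U))
def along(): return float(np.dot(np.array(r.current_position())-G,U))
E
python3 - <<'E'
from h import *
print(r.current_ee_rot(),r.current_time_s())
P=G-.0732*U; up=P+[0,0,.19]
best=None
for s in (1,-1):
    q=r.ik(up,q_of(s)); print(s,q)
    if q is not None and (best is None or abs(q[5])<abs(best[1][5])): best=(s,q)
s=best[0]; print("s",s); open("s.txt","w").write(str(s))
eoat.release(); r.move_ptp(up,q_of(s))
T=np.eye(4); T[:3,:3]=R.from_quat(np.array(r.current_ee_rot())[[1,2,3,0]]).as_matrix(); T[:3,3]=r.current_position()
p,d=imaging.read_camera("wrist"); c=imaging.calibration("wrist"); cv2.imwrite("pics/w1.png",p[:,:,::-1])
W=cloud(d,c,T@c["mount"]); z=W[...,2]
g=(z>.094)&(z<.105)&(p.max(-1)<80)&(d>0)&(np.linalg.norm(W[...,:2]-P[:2],axis=-1)<.05)
print("grip",g.sum(),cv2.minAreaRect(W[g][:,:2].astype(np.float32)),"expected",P, "t",r.current_time_s())
E
```

```text
[-6.99469177e-04  7.07123549e-01  7.07089401e-01 -6.13455609e-04] 0.1
1 [-2.52576624e-01 -8.43228457e-02  1.93277248e+00 -4.44089210e-16
  1.29314302e+00 -1.52753964e+00]
-1 [-2.52576624e-01 -8.43228457e-02  1.93277248e+00 -4.44089210e-16
  1.29314302e+00  1.61405301e+00]
s 1
grip 199 ((0.5369344353675842, -0.07843166589736938), (0.0240325927734375, 0.024199703708291054), 73.77745819091797) expected [ 0.53615949 -0.08302016  0.        ] t 1.6667
```

View pics/w1.png

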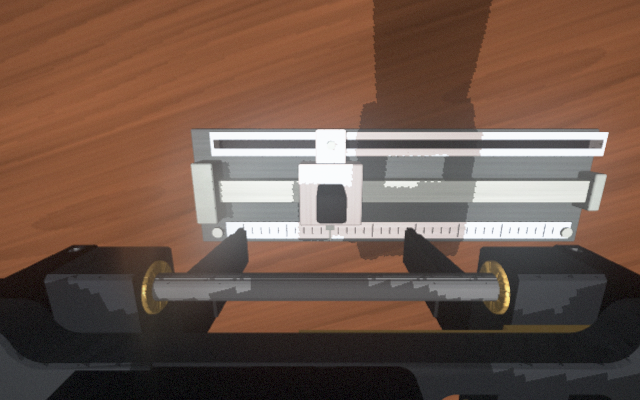

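The wrist view shows the grip at about (331,203), between the open jaws and roughly aligned with them. Its position agrees to within 4 mm, and the jaws will centre it. Next I descend, grip and step towards home.

Run:
```python
from h import *
P=np.array([.5368,-.080,.076])
r.move_linear(P+[0,0,.05],max_speed=.2); r.move_linear(P,max_speed=.08)
print("f",r.current_wrist_force(),r.current_position())
eoat.clamp(squeeze=25); r.dwell(.2)
print("w",r.current_gripper_width(),"f",r.current_wrist_force(),"along",along(),"t",r.current_time_s())
p0=np.array(r.current_position())
r.move_linear(p0-.050*U,max_speed=.06); print("f",r.current_wrist_force(),along(),r.current_time_s())
for i in range(30):
    r.move_linear(p0-(.050+.002*(i+1))*U,max_speed=.05); f=fx()
    print(i,round(f,1),round(along(),4),round(r.current_time_s(),2))
    if f>10: break
print(r.current_wrist_force(),r.current_gripper_width())
```

```text
f [-0.03524177 -0.28801578  0.01864504] [ 0.53696219 -0.08004134  0.07604738]
w 0.025657971296945244 f [-0.03058119  2.17054217 -0.25150384] along -0.06994123007070391 t 4.1917
f [ 0.72353895  4.15177056 -0.51693971] -0.11977107441657814 5.175
0 1.4 -0.1221 5.42
1 0.7 -0.1242 5.67
2 0.1 -0.1262 5.92
3 1.8 -0.1281 6.17
4 2.2 -0.1301 6.42
5 1.8 -0.1322 6.67
6 1.2 -0.1342 6.92
7 2.1 -0.1361 7.17
8 1.6 -0.1382 7.42
9 1.1 -0.1401 7.67
10 0.5 -0.1422 7.92
11 1.0 -0.1441 8.18
12 1.1 -0.1462 8.43
13 0.9 -0.1481 8.68
14 0.8 -0.1502 8.93
15 1.3 -0.1521 9.18
16 1.6 -0.1541 9.43
17 9.3 -0.1545 9.68
18 16.7 -0.1546 9.93
[ 3.82407826 16.32760729  1.31978666] 0.026022779143539284
```

Hard contact at home: force rose to 16.7 N with travel stopped at -0.1546. I'll hold there, then slide out and feel for the pull-in followed by resistance.

Run:
```python
from h import *
r.dwell(.4); print("held",fx(),r.current_gripper_width())
p0=np.array(r.current_position()); h=along()
r.move_linear(p0+.128*U,max_speed=.06); print(r.current_wrist_force(),along()-h,r.current_time_s())
seen=False; d=.128; log=[]
while d<.258 and r.current_time_s()<50:
    d+=.0012; r.move_linear(p0+d*U,max_speed=.05); f=fx(); log.append((round((along()-h)*1e3,1),round(f,1)))
    if f>1.2: seen=True
    if seen and f<-2.5: break
print(log); print(r.current_wrist_force(),d,r.current_time_s())
```

```text
held 16.809911601021895 0.025777424563058655
[-3.3325002  -4.35914674  1.40741055] 0.12632812186187947 12.6667
[(127.9, -4.2), (129.5, -4.6), (131.1, -4.4), (132.5, -4.6), (133.8, -4.2), (135.2, -2.9), (136.5, -2.0), (137.7, -2.8), (138.9, -2.2), (140.0, -4.1), (141.2, -3.5), (142.6, -3.3), (143.7, -3.1), (145.1, -1.1), (146.3, -2.5), (147.7, -0.3), (148.8, 1.1), (150.0, 2.1), (151.1, 2.0), (152.2, 1.8), (153.3, 1.1), (154.1, -1.8), (154.4, -6.5)]
[ 1.98815785 -7.40199293 -3.93170633] 0.15560000000000015 18.4167
```

Clear signature: forward pull (+2 N) at 149–153 mm, then steep resistance (-6.5 N) at 154.4 mm. I'll confirm it resists going back too, staying well under breakout force, then settle mid-notch with no load.

Run:
```python
from h import *
h=-.1546
p=np.array(r.current_position()); p0=p-(along()-h-.1544)*U  # commanded ~.1556 vs actual .1544
c=.1544+.0012; t0=along(); base=p+.0012*U; k=0; log=[]
while k<.006:
    k+=.0005; r.move_linear(base-k*U,max_speed=.05); f=fx(); log.append((k,round((along()-h)*1e3,2),round(f,1)))
    if f>4.5: break
print(log)
L=np.array(log); 
# settle at the middle between resisting forward and back
lo=L[-1]; k2=(k)/2
r.move_linear(base-k2*U,max_speed=.05); r.dwell(.5)
print("settled",k2,(along()-h)*1e3,r.current_wrist_force(),r.current_gripper_width(),r.current_time_s())
T=np.eye(4); T[:3,:3]=R.from_quat(np.array(r.current_ee_rot())[[1,2,3,0]]).as_matrix(); T[:3,3]=r.current_position()
p,d=imaging.read_camera("wrist"); cv2.imwrite("pics/w2.png",p[:,:,::-1])
s,_=imaging.read_camera("side"); cv2.imwrite("pics/s2.png",cv2.resize(s[150:350,220:460,::-1],None,fx=3,fy=3))
```

```text
[(0.0005, 154.35, -3.4), (0.001, 154.27, -3.1), (0.0015, 154.21, -1.7), (0.002, 154.12, 2.4), (0.0025, 153.97, 5.0)]
settled 0.00125 154.13645101331196 [ 3.46458447 -2.46536244 -3.86574135] 0.025872749494491032 20.4167
```

View pics/w2.png

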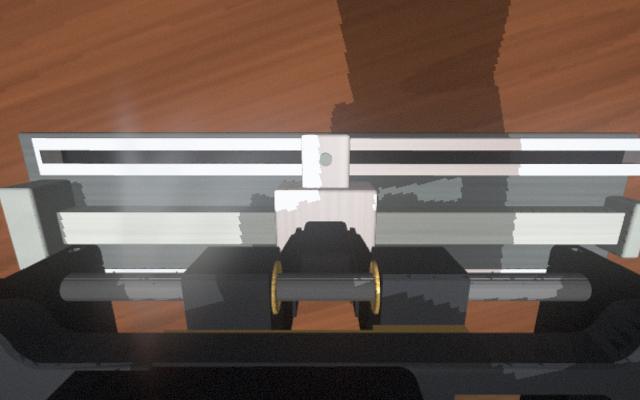

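View pics/s2.png

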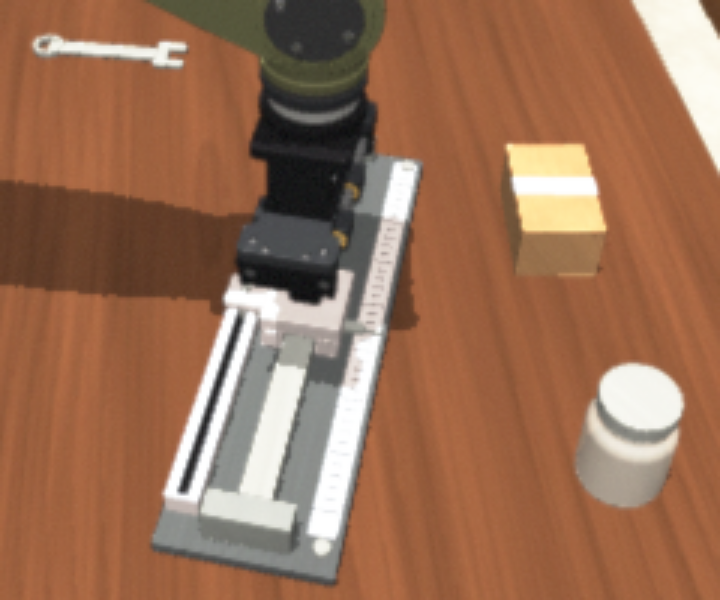

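The pictures show the carriage held between the jaws, with the pin at (325,159) in the wrist view. The carton, jar and wrench appear undisturbed. The ball resists both ways within 0.4 mm (-6.5 N out, +5 N back) and is settled near zero load, so I'm handing in.

Run:
```python
from h import *
r.dwell(.3); print(fx(),along(),r.current_gripper_width(),np.abs(r.current_joint_velocities()).max(),r.current_time_s()); job_done()
```

```text
-4.110489275325744 -0.0004315393773530219 0.02594486852946349 0.0016835910115809152 20.8167
the job is handed in; nothing more can be done
```

The carriage went fully home, came back out to the detent notch, and I handed the job in at 20.8 s still gripping it. The interface gives no verdict.

- **Home:** I gripped the upright grip at 25 N with the jaws closing along the rail. The carriage stopped hard against the end stop and I held it there for 0.4 s at 17 N.
- **Notch:** I slid it out in small steps. It pulled forward by about 2 N at 149–153 mm from home, then resisted at 154.4 mm with 6.5 N. Pushed back, it resisted with 5 N within 0.4 mm, so the ball is seated about 154 mm out.
- **Last checks:** The grip was 25.9 mm wide, as expected for the 26 mm block, and the joints were at rest. In the last pictures the carton, jar and wrench looked undisturbed by eye; I did not measure them.
- **Disagreements:** The residual force along the rail read -4.1 N at hand-in, against about -1.3 N after settling. That is still under the 8–12 N needed to leave the notch. About 4 N of sideways force also remained, from a small error in the rail angle. The drop in the ball's height was inferred from the forces, not measured directly.

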